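Tuck the locomotive case's flap

TASK

Close the model locomotive's carrying case with the fingertips: fold the orange flap over the locomotive, keep it pressed down against its springy hinge, and push its white rib towards the metal lip until the flap's edge is fully home beneath the lip, so that it stays shut when you let go. Do not lift the case or shove it about, and leave the wagon, the paint jar and the little tree as they stand.

Things in the scene. Friction and masses are not known exactly. Their poses are not given: they have to be found in the camera images.
- case: Open grey carrying case holding a blue model locomotive, loose on the table, 2.4 kg with its load; 125 (x) by 250 (y) by 60 mm high at its long walls. Origin: centre of its underside. Its x axis points horizontally from the hinge wall to the lip wall; y runs along the hinge; z up. The locomotive is fixed inside and stays below the walls' tops.
- hinge_pin (a point): Middle of the flap's steel hinge pin, on the hinge wall, 58.5 mm from the case's centre on its -x side, 64 mm above the case's underside. The pin runs along the case's y.
- flap_hinge (a joint): Fold angle of the flap about the pin, rad: 0 = folded flat and level over the locomotive (a firm stop), 1.57 = standing upright, up to 2.1 = leaning back away from the case. It grows as the flap opens. A weak springy hinge pushes the flap open: about 1 to 2 N at the rib holds it flat; left alone it springs back up to about 1.2 rad, and stays only if its edge is under the lip.
- flap_slide (a joint): Travel of the flap along its own plane away from the pin (slotted hinge holes), m: 0 = in, as it starts; 0.023 = fully out (stop). About 3 N of friction; stays where left, and the rib can push it back. Folded flat at 0 its edge is 3 mm short of the lip's lead-in; at 0.023 it is 12 mm beneath the flat of the lip. If pushed out before the flap is flat, the edge lands on top of the lip.
- rib (a point): Top middle of the white push rib on the flap's outer face (the upper face when folded). The rib is 5 mm thick, 60 mm long along the hinge and stands 6.5 mm above the flap's face; it lies 62 mm from the pin with the slide at 0. The flap is orange, 3 mm thick, its mid-plane through the pin, 90 mm wide along the hinge.
- flap_edge (a point): Middle of the flap's free edge, 85.4 mm from the pin with the slide at 0.
- lip_edge (a point): Underside of the metal retaining lip at the middle of its front, 96 mm from the pin along the case's +x, 68.5 mm above the case's underside (3 mm above the upper face of the folded flap). From here the lip, 3 mm thick and 100 mm wide, runs 25 mm on to the lip wall; in front of it a lead-in turned up at 35 degrees reaches 7 mm nearer the pin.
- wagon: Loose red and white model goods wagon, 150 by 34 by 53 mm, standing near the lip wall; to be left alone. Origin: centre of its underside, x along its length.
- jar: Loose small paint jar with a green cap, 42 mm across, 52 mm high, to one side of the case; to be left alone. Origin: centre of its underside.
- tree: Loose model fir tree on a round foot, 46 mm across, 90 mm high, to the other side of the case; to be left alone. Origin: centre of its underside.

How it is judged:
By the outcome, as a careful person would: the job done as asked, in the order asked, and still so for the second after the job is handed in, with the robot touching nothing.
It also fails if it takes over 45 s, if anything falls off the work surface, if the arm or the gripper's body presses on something with over 40 N, if the wrist force passes 120 N, or if a joint passes its speed limit or range.

ROBOT

A 6-joint arm with a two-finger parallel gripper is mounted at the origin on the work surface. World frame = base frame: x ahead of the robot, y to its left, z up, the work surface at z = 0. Lengths are in m, angles in rad, forces in N, time in s.
With the tool pointing down it reaches from about 0.35 to 0.975 m from the base axis. Payload 4.9 kg.
Tool frame: the origin (TCP) lies at the very end of the fingers, on their centre line; the grasp point (between the pads) lies 19 mm behind it; z points along the fingers, y is the line along which they close (so a half turn about z gives the same grasp; the last joint's range is limited). The gripper opens to 85 mm and grips with 20 to 120 N. Pads are 22 mm wide; open, the fingers measure 114 mm over their backs; the gripper's body (76 mm by 85 mm) begins 54 mm behind the grasp point. The pads swing forward as they close: fully open they stand 13 mm farther back than shut.
Start: joints at [-1.467, 0.053, 1.613, -0, 1.476, -0.119], TCP at [0.138, -0.61, 0.231] pointing down, gripper open.
Joint ranges: [-3.01, 3.01], [-1.01, 2.22], [0.06, 2.58], [-1.02, 4.17], [0.09, 2.62], [-3.14, 3.14]. Speed limits (rad/s): [2.57, 2.57, 3.14, 3.14, 3.14, 3.14].

INTERFACE

Orientations are given as a rotation vector (axis times angle).
In Python, from station import r, eyes gives the robot as it stands.
- The arm moves only by the shell command python3 -m crank 'ROWS' [FORCE]. ROWS is JSON, one flat list of numbers, 7 for each row, row after row: the opening, from 0 (shut) to 1 (fully open), then the shift along the tool's x, y, z in m, then the turn, a rotation vector about the tool's x, y, z in degrees. In form: [grip, tx, ty, tz, wx, wy, wz, grip, tx, ty, tz, wx, wy, wz, ...]. A call has 1 to 10 rows; each row is the pose to reach, as a shift and turn from the pose commanded when the call began, along the tool's axes at that moment; what a row does not reach only later rows make up. A row lasts 1/12 s, in which the tool goes at most 41.7 mm and 7.16 degrees, less where a joint would pass 70% of its speed; a pose out of reach is approached as far as the arm can. A call with a gripper value outside its range is refused whole. The fingers move at their own pace and stop on an object; FORCE is the grip in N (left out, the last holds). Time passes only in rows, so rows that repeat a pose let the fingers close. It gives the time, the measured TCP pose, the force, the opening and the grip force at its end, in the units of the state.
- r.state(): the state, without advancing time (a new reading comes with each control period).
- eyes.read_camera(name): name is "side" or "top"; returns a dict with "image" (480x640x3 uint8, blue, green, red), "z_map" (480x640 float32, m along the optical axis (not along the pixel's ray), 0 where there is no reading), "intrinsics" (3x3 intrinsics, pixels), "D" ([k1, k2, p1, p2, k3] as OpenCV has them; the pictures are not rectified), "T" (4x4, takes a point from camera to world coordinates). Camera axes: x right, y up, looking along -z (the intrinsics and any distortion apply to the point x, -y, -z); pixel columns grow to the right and rows downward; lengths in m; the calibration is good to about 2 mm. A picture is of the moment at which its call begins.
- r.finish_job(): hands the job in; it is judged then, once.
Trained networks look in a picture, given as the dict that the camera call returned (one of the last four; its "shot" number tells which), for a name from the list of things; names that differ only in an ending like _2 or _b are one class to them, and where a whole thing is asked for, a point or a joint stands for the part that bears it (a point fixed in the world has none). Each returns a list of dicts, best first, with "conf" (0 to 1); they miss things now and then, are a little off and sometimes report something else, mostly with a low value. They report only what shows in the picture. A call takes as long as a camera call.
- eyes.boxes_of(picture, label): "bbox" ([left, top, right, bottom] in pixels, round what is visible of it).
The state is a dict: "t": time; "qpos": joint angles; "qd": joint speeds; "joint_efforts": joint torques, N m; "eef_pos": TCP position; "tool_rot": TCP orientation; "wrist_force": force on the tool from outside, world axes, zero at the start; "torque": the same for the moment, N m; "width": finger opening in m; "gripper_force": force on a finger pad.
Only numpy, scipy, OpenCV 4.12 (cv2) and the standard library are available. Lean on these libraries where they do the work, as an engineer would, in place of code of your own. Each camera call takes 0.05 s, during which the arm holds its last target. There are 200 camera calls.

## Working session

There is one attempt and no reset: what is moved stays moved. The work goes in short steps, Python scripts to look and compute and a shell command to move; the robot and the scene stay as the last step left them, time stands still between calls to the robot, and variables do not carry over. Pictures are saved under pics/ and viewed, at most 10 in all, crops included, and the job is handed in when it is done.

```bash
mkdir -p pics; ls
cat > h.py <<'E'
import numpy as np, cv2
from scipy.spatial.transform import Rotation as R
from station import r, eyes
def cloud(p):
    h,w=p["z_map"].shape; u,v=np.meshgrid(np.arange(w),np.arange(h))
    n=cv2.undistortPoints(np.stack([u,v],-1).reshape(-1,1,2).astype(float),np.array(p["intrinsics"],float),np.array(p["D"],float)).reshape(h,w,2)
    z=p["z_map"]; c=np.stack([n[...,0]*z,-n[...,1]*z,-z],-1); T=np.array(p["T"])
    return c@T[:3,:3].T+T[:3,3], z>0
E
python3 - <<'E'
from h import *
s=r.state(); print({k:np.round(v,3) for k,v in s.items()})
for n in("top","side"):
    p=eyes.read_camera(n); cv2.imwrite(f"pics/{n}0.png",p["image"]); W,ok=cloud(p)
    np.savez(f"{n}0.npz",W=W,ok=ok,im=p["image"]); print(n,np.round(p["T"],3).tolist())
    for l in("case","flap_hinge","rib","wagon","jar","tree"):
        for b in eyes.boxes_of(p,l)[:2]:
            x=[int(q) for q in b["bbox"]]; c=W[(x[1]+x[3])//2,(x[0]+x[2])//2]
            print(l,round(b["conf"],2),x,np.round(c,3))
E
```

```text
pics
{'t': np.float64(0.0), 'qpos': array([-1.467,  0.053,  1.614, -0.   ,  1.476, -0.119]), 'qd': array([ 0.   ,  0.001, -0.001,  0.002,  0.001, -0.001]), 'joint_efforts': array([ 2.0000e-03, -3.9368e+01, -3.7018e+01,  0.0000e+00,  7.0000e-03,
        0.0000e+00]), 'eef_pos': array([ 0.138, -0.609,  0.23 ]), 'tool_rot': array([-3.12 , -0.349, -0.   ]), 'wrist_force': array([ 0.559, -0.741,  0.298]), 'torque': array([-0.006, -0.04 , -0.088]), 'gripper_force': np.float64(0.0), 'width': np.float64(0.085)}
top [[0.072, 0.969, -0.238, 0.331], [-0.997, 0.069, -0.022, 0.062], [-0.005, 0.238, 0.971, 1.26], [0.0, 0.0, 0.0, 1.0]]
case 0.76 [377, 225, 514, 316] [ 0.593 -0.166  0.053]
case 0.49 [354, 289, 374, 314] [ 0.518 -0.007  0.055]
flap_hinge 0.62 [433, 291, 482, 299] [ 0.529 -0.174  0.136]
flap_hinge 0.21 [435, 287, 483, 306] [ 0.526 -0.176  0.147]
rib 0.65 [438, 288, 482, 305] [ 0.529 -0.181  0.13 ]
wagon 0.8 [390, 190, 466, 217] [ 0.733 -0.128  0.052]
jar 0.53 [354, 290, 375, 315] [ 0.518 -0.007  0.046]
tree 0.95 [516, 232, 538, 254] [ 0.662 -0.333  0.05 ]
side [[-0.828, 0.399, -0.393, 0.205], [-0.56, -0.594, 0.577, 0.672], [-0.003, 0.699, 0.715, 0.817], [0.0, 0.0, 0.0, 1.0]]
case 0.86 [347, 138, 434, 248] [ 0.589 -0.133  0.051]
flap_hinge 0.82 [417, 137, 437, 199] [ 0.535 -0.171  0.113]
rib 0.71 [422, 145, 433, 192] [ 0.535 -0.171  0.113]
wagon 0.92 [306, 147, 346, 202] [ 0.726 -0.11   0.052]
jar 0.82 [374, 235, 398, 268] [0.517 0.009 0.05 ]
tree 0.58 [388, 115, 408, 151] [ 0.675 -0.322  0.05 ]
```

Run:
```python
from h import *
t=np.load("top0.npz"); W=t["W"]; im=t["im"]; hsv=cv2.cvtColor(im,cv2.COLOR_BGR2HSV)
s=np.load("side0.npz")
a=cv2.resize(im[170:340,330:560],None,fx=3.4,fy=3.4,interpolation=cv2.INTER_CUBIC)[:578]
cv2.imwrite("pics/topc.png",a); cv2.imwrite("pics/sidec.png",cv2.resize(s["im"][100:290,280:470],(600,600),interpolation=cv2.INTER_CUBIC))
# orange
for n,d in(("top",t),("side",s)):
    h=cv2.cvtColor(d["im"],cv2.COLOR_BGR2HSV); W=d["W"]
    o=(h[...,0]>5)&(h[...,0]<22)&(h[...,1]>130)&d["ok"]&(W[...,2]>.06)&(W[...,2]<.2)
    P=W[o]; print(n,len(P),P.min(0).round(3),P.max(0).round(3))
    m=(W[...,2]>.048)&(W[...,2]<.072)&(W[...,0]>.46)&(W[...,0]<.69)&(W[...,1]>-.32)&(W[...,1]<-.03)&d["ok"]
    P=W[m]; rc=cv2.minAreaRect(P[:,:2].astype(np.float32)); print(len(P),rc, cv2.boxPoints(rc).round(3).tolist())
```

```text
top 108 [ 0.517 -0.241  0.06 ] [ 0.557 -0.145  0.155]
2045 ((0.5955184102058411, -0.16893930733203888), (0.12739680707454681, 0.24950985610485077), 18.549638748168945) [[0.4950000047683716, -0.07100000232458115], [0.574999988079071, -0.3070000112056732], [0.6959999799728394, -0.2669999897480011], [0.6159999966621399, -0.029999999329447746]]
side 7015 [ 0.121 -1.043  0.06 ] [0.693 0.075 0.2  ]
1389 ((0.5982160568237305, -0.16489556431770325), (0.12734347581863403, 0.24907144904136658), 18.94347381591797) [[0.49799999594688416, -0.06800000369548798], [0.578000009059906, -0.30300000309944153], [0.6990000009536743, -0.2619999945163727], [0.6179999709129333, -0.026000000536441803]]
```

View pics/topc.png

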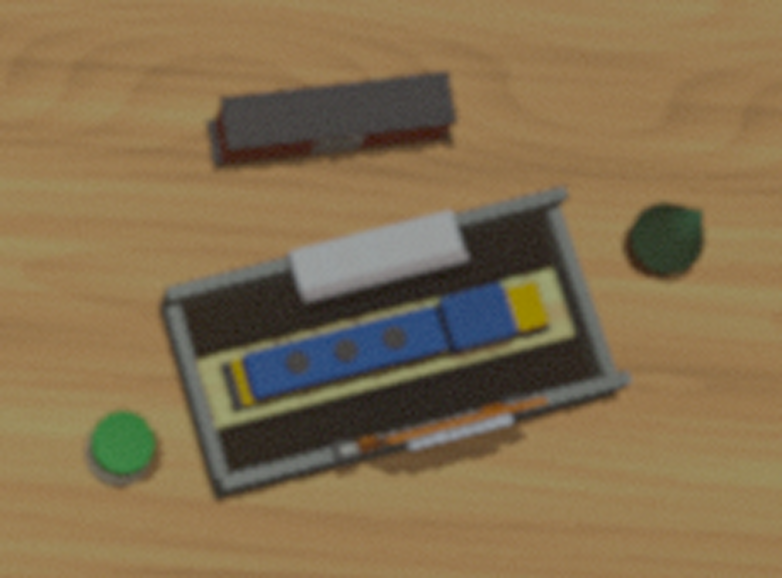

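View pics/sidec.png

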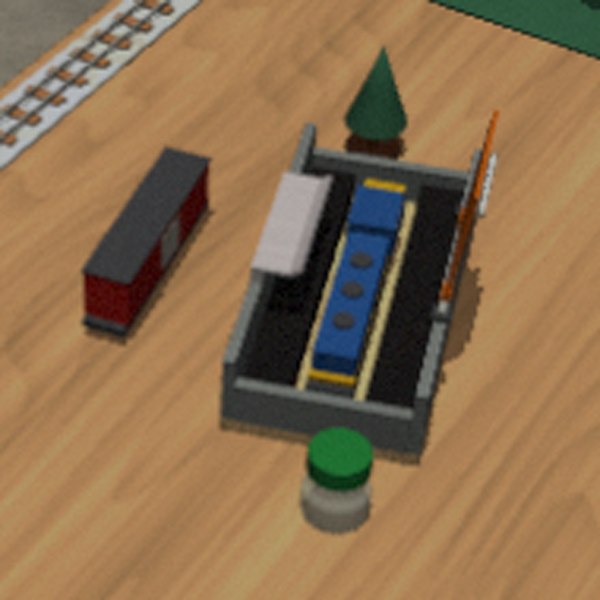

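```bash
python3 -m crank '[0,0.436,-0.318,0,0,0,-6,0,0.436,-0.318,0,0,0,-6,0,0.436,-0.318,0,0,0,-6,0,0.436,-0.318,0,0,0,-6,0,0.436,-0.318,0,0,0,-6,0,0.436,-0.318,0,0,0,-6,0,0.436,-0.318,0,0,0,-6,0,0.436,-0.318,0,0,0,-6,0,0.436,-0.318,0,0,0,-6,0,0.436,-0.318,0,0,0,-6]' 20
```

```text
t: 1.53
eef_pos: [0.4132, -0.294, 0.2317]
tool_rot: [3.099, 0.512, 0.001]
wrist_force: [2.4, -0.1, 0.5]
width: -0.0002
gripper_force: 0.0
```

```bash
python3 -m crank '[0,0.095,-0.054,0,0,0,0,0,0.095,-0.054,0,0,0,0,0,0.095,-0.054,0,0,0,0,0,0.095,-0.054,0,0,0,0,0,0.095,-0.054,0,0,0,0]'
cat >> h.py <<'E'
C=np.array([.597,-.167]); yaw=np.radians(18.7)
U=np.array([np.cos(yaw),np.sin(yaw)]); V=np.array([-U[1],U[0]]); PIN=C-.0585*U
def rel(P): # along u from pin, along v, z above pin
    d=np.asarray(P)[...,:2]-PIN; return np.stack([d@U,d@V,np.asarray(P)[...,2]-.064],-1)
def st():
    s=r.state(); f=np.array(s["wrist_force"]); Rm=R.from_rotvec(s["tool_rot"]).as_matrix()
    print("t",round(float(s["t"]),2),"rel tip mm",(rel(s["eef_pos"])*1000).round(1),"F u,v,z",np.round([f[:2]@U,f[:2]@V,f[2]],1),"tool x yaw",np.degrees(np.arctan2(Rm[1,0],Rm[0,0])).round(1),"tilt",np.degrees(np.arccos(-Rm[2,2])).round(2))
E
python3 - <<'E'
from h import *
st()
for n in("top0","side0"):
    d=np.load(n+".npz"); L=rel(d["W"])*1000
    m=d["ok"]&(abs(L[...,1])<70)&(L[...,0]>-50)&(L[...,0]<40)&(L[...,2]>12)
    P=L[m]; print(n,len(P))
    for lo in range(12,100,11):
        q=P[(P[:,2]>=lo)&(P[:,2]<lo+11)]
        if len(q)>3: print(lo,len(q),np.percentile(q[:,0],[10,50,90]).round(1),np.percentile(q[:,1],[3,97]).round(0))
    m=d["ok"]&(abs(L[...,1])<60)&(L[...,0]>75)&(L[...,0]<130)&(L[...,2]>5); P=L[m]; print("lip",P.mean(0).round(1),np.percentile(P,[3,97],axis=0).round(0).tolist())
E
```

```text
t: 1.95
eef_pos: [0.4854, -0.2129, 0.2313]
tool_rot: [3.099, 0.517, -0.0]
wrist_force: [0.5, -0.1, 0.5]
width: -0.0002
gripper_force: 0.0
t 1.95 rel tip mm [-62.   -7.7 167.3] F u,v,z [ 0.4 -0.2  0.5] tool x yaw 18.9 tilt 0.02
top0 217
12 5 [-2.8 -2.  -1.4] [-26.  42.]
23 5 [-4.1 -3.  -2.6] [-29.  44.]
34 7 [-6.6 -4.8 -4.2] [-31.  44.]
56 105 [-15.5 -13.1 -10.4] [-29.  34.]
67 10 [-13.7 -10.1  -7.7] [-27.  35.]
78 81 [-11.8 -10.5  -9.6] [-43.  43.]
lip [102.9  -0.8   8.2] [[88.0, -48.0, 5.0], [119.0, 46.0, 13.0]]
side0 210
12 13 [-0.4  1.3  2.1] [-33.  46.]
23 17 [-1.6  0.1  0.9] [-36.  47.]
34 16 [-3.  -1.2 -0.4] [-33.  45.]
45 16 [-4.  -2.3 -1.6] [-34.  46.]
56 74 [-12.1  -9.5  -3.6] [-28.  45.]
67 15 [-6.6 -4.8 -4. ] [-39.  46.]
78 59 [-8.4 -7.1 -5.8] [-43.  46.]
lip [107.1   2.7   7.7] [[92.0, -47.0, 5.0], [123.0, 49.0, 12.0]]
```

```bash
python3 -m crank '[0,0.0,-0.008,0.04,0,0,0,0,0.0,-0.008,0.08,0,0,0,0,0.01,-0.008,0.12,0,0,0,0,0.03,-0.008,0.125,0,0,0,0,0.03,-0.008,0.125,0,0,0,0,0.03,-0.008,0.125,0,0,0]'
python3 -c "from h import *; st()"
```

```text
t: 2.45
eef_pos: [0.51, -0.1976, 0.1059]
tool_rot: [-3.099, -0.511, 0.002]
wrist_force: [-0.3, 0.3, 0.2]
width: -0.0
gripper_force: 0.0
t 2.45 rel tip mm [-33.7  -1.1  41.9] F u,v,z [-0.2  0.4  0.2] tool x yaw 18.7 tilt 0.08
```

```bash
python3 -m crank '[0,0.008,0,0,0,0,0,0,0.014,0,0,0,0,0,0,0.02,0,0,0,0,0,0,0.026,0,0,0,0,0,0,0.032,0,0,0,0,0,0,0.038,0,0,0,0,0,0,0.038,0,0,0,0,0]'
python3 - <<'E'
from h import *
st(); p=eyes.read_camera("side"); cv2.imwrite("pics/s1.png",cv2.resize(p["image"][60:260,300:500],(600,600),interpolation=cv2.INTER_CUBIC))
E
```

```text
t: 3.03
eef_pos: [0.5475, -0.1841, 0.1064]
tool_rot: [3.099, 0.513, 0.001]
wrist_force: [0.5, 1.2, 0.2]
width: 0.0003
gripper_force: 0.0
t 3.03 rel tip mm [ 6.1 -0.4 42.4] F u,v,z [0.9 1.  0.2] tool x yaw 18.8 tilt 0.03
```

View pics/s1.png

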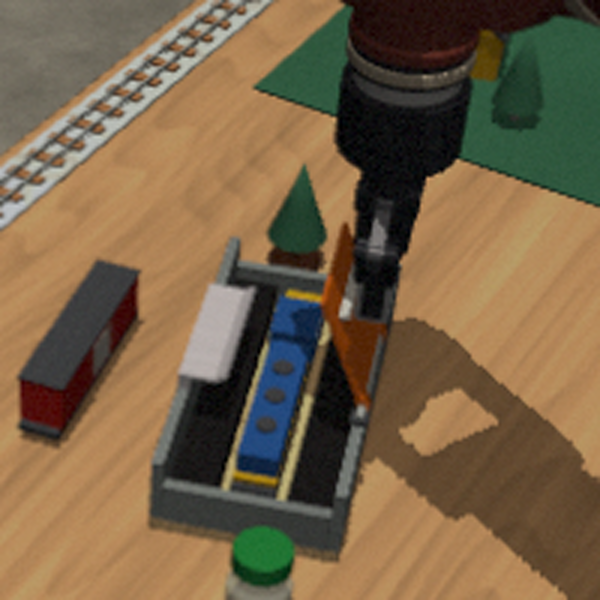

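```bash
python3 -m crank '[0,0.006,0,0.003,0,0,0,0,0.011,0,0.007,0,0,0,0,0.015,0,0.011,0,0,0,0,0.019,0,0.015,0,0,0,0,0.022,0,0.02,0,0,0,0,0.025,0,0.025,0,0,0,0,0.026,0,0.03,0,0,0,0,0.027,0,0.035,0,0,0,0,0.027,0,0.035,0,0,0]'
python3 -c "from h import *; st()"; python3 -m crank '[0,0.001,0,0.003,0,0,0,0,0.001,0,0.006,0,0,0,0,0.001,0,0.006,0,0,0]'
python3 -c "from h import *; st()"
```

```text
t: 3.83
eef_pos: [0.5718, -0.1756, 0.07]
tool_rot: [-3.099, -0.512, 0.002]
wrist_force: [0.7, 0.3, 1.1]
width: -0.0005
gripper_force: 0.5
t 3.83 rel tip mm [31.9 -0.   6. ] F u,v,z [0.7 0.1 1.1] tool x yaw 18.8 tilt 0.08
t: 4.08
eef_pos: [0.5728, -0.1756, 0.0655]
tool_rot: [-3.099, -0.512, 0.001]
wrist_force: [-0.5, 0.6, 1.8]
width: -0.0001
gripper_force: 1.0
t 4.08 rel tip mm [32.8 -0.4  1.5] F u,v,z [-0.3  0.8  1.8] tool x yaw 18.8 tilt 0.05
```

```bash
python3 -m crank '[0,0,0,0.001,0,0,0,0,0,0,0.002,0,0,0,0,0,0,0.002,0,0,0]'
python3 - <<'E'
from h import *
st(); p=eyes.read_camera("side"); cv2.imwrite("pics/s2.png",cv2.resize(p["image"][110:230,330:450],(600,600),interpolation=cv2.INTER_CUBIC))
E
```

```text
t: 4.33
eef_pos: [0.5734, -0.1755, 0.0651]
tool_rot: [-3.099, -0.512, -0.001]
wrist_force: [-3.9, 2.6, 9.4]
width: -0.0004
gripper_force: 5.0
t 4.33 rel tip mm [33.4 -0.5  1.1] F u,v,z [-2.9  3.7  9.4] tool x yaw 18.8 tilt 0.03
```

View pics/s2.png

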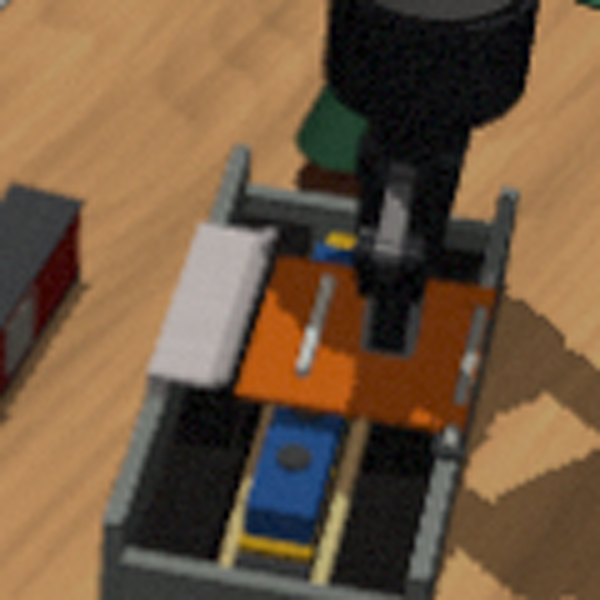

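```bash
python3 -m crank '[0,0.003,0,-0.0005,0,0,0,0,0.006,0,-0.0005,0,0,0,0,0.009,0,-0.0005,0,0,0,0,0.012,0,-0.0005,0,0,0,0,0.015,0,-0.0005,0,0,0]'
python3 -c "from h import *; st()"
python3 -m crank '[0,0.003,0,0,0,0,0,0,0.006,0,0,0,0,0,0,0.009,0,0,0,0,0,0,0.012,0,0,0,0,0]'
python3 -c "from h import *; st()"
```

```text
t: 4.8
eef_pos: [0.5873, -0.1708, 0.065]
tool_rot: [-3.1, -0.512, 0.001]
wrist_force: [-3.2, 0.6, 8.0]
width: 0.0004
gripper_force: 4.1
t 4.8 rel tip mm [48.1 -0.5  1. ] F u,v,z [-2.8  1.6  8. ] tool x yaw 18.8 tilt 0.02
t: 5.13
eef_pos: [0.5978, -0.1675, 0.0648]
tool_rot: [3.099, 0.512, -0.005]
wrist_force: [-6.3, -2.2, 9.1]
width: -0.0002
gripper_force: 4.5
t 5.13 rel tip mm [59.1 -0.8  0.8] F u,v,z [-6.7 -0.1  9.1] tool x yaw 18.8 tilt 0.18
```

```bash
python3 -m crank '[0,0.003,0,-0.0005,0,0,0,0,0.006,0,-0.0005,0,0,0,0,0.009,0,-0.0005,0,0,0,0,0.011,0,-0.0005,0,0,0]'
python3 - <<'E'
from h import *
st(); p=eyes.read_camera("side"); cv2.imwrite("pics/s3.png",cv2.resize(p["image"][110:230,330:450],(600,600),interpolation=cv2.INTER_CUBIC))
E
```

```text
t: 5.47
eef_pos: [0.6085, -0.164, 0.0648]
tool_rot: [3.099, 0.512, -0.003]
wrist_force: [-4.4, -1.8, 5.3]
width: 0.0003
gripper_force: 3.0
t 5.47 rel tip mm [70.4 -0.9  0.8] F u,v,z [-4.7 -0.3  5.3] tool x yaw 18.8 tilt 0.13
```

View pics/s3.png

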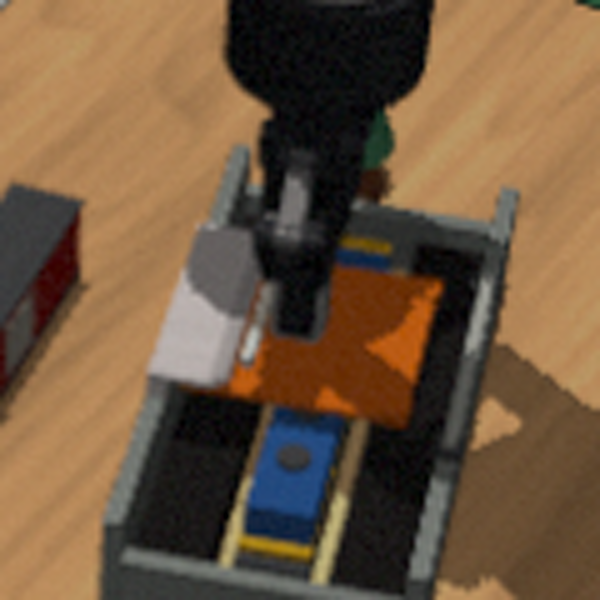

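```bash
for i in 1; do python3 -m crank '[0,0.001,0,0,0,0,0,0,0.002,0,0,0,0,0]' | grep -E "eef|wrist"; done
python3 -c "from h import *; st()"
python3 -m crank '[0,0.001,0,0,0,0,0,0,0.0015,0,0,0,0,0]' | grep wrist
python3 -c "from h import *; st()"
```

```text
eef_pos: [0.6102, -0.1635, 0.0648]
wrist_force: [-4.4, -1.2, 5.6]
t 5.68 rel tip mm [72.1 -0.9  0.8] F u,v,z [-4.5  0.3  5.6] tool x yaw 18.8 tilt 0.14
wrist_force: [-7.9, -3.1, 7.4]
t 5.85 rel tip mm [72.8 -0.8  0.5] F u,v,z [-8.5 -0.4  7.4] tool x yaw 18.8 tilt 0.26
```

```bash
python3 -m crank '[0,0.001,0,0,0,0,0,0,0.001,0,0,0,0,0]' | grep wrist
python3 -c "from h import *; st()"
```

```text
wrist_force: [-9.8, -3.8, 7.5]
t 6.02 rel tip mm [72.8 -0.8  0.3] F u,v,z [-10.5  -0.5   7.5] tool x yaw 18.8 tilt 0.4
```

```bash
python3 -m crank '[0,-0.002,0,-0.0015,0,0,0,0,-0.003,0,-0.004,0,0,0,0,-0.004,0,-0.03,0,0,0,0,-0.05,0,-0.07,0,0,0,0,-0.09,0,-0.1,0,0,0,0,-0.13,0,-0.13,0,0,0,0,-0.17,0,-0.15,0,0,0,0,-0.17,0,-0.15,0,0,0]' | grep -E "eef|wrist"
python3 - <<'E'
from h import *
st(); ims=[]
for n in("side","top"):
    p=eyes.read_camera(n); W,ok=cloud(p); L=rel(W)*1000; h=cv2.cvtColor(p["image"],cv2.COLOR_BGR2HSV)
    o=(h[...,0]>5)&(h[...,0]<20)&(h[...,1]>150)&ok&(abs(L[...,1])<44)&(L[...,0]>10)&(L[...,0]<90)&(L[...,2]>-8)&(L[...,2]<60)
    P=L[o]; print(n,len(P),np.percentile(P,[2,50,98],axis=0).round(1).tolist())
    w=ok&(abs(L[...,1])<25)&(L[...,0]>60)&(L[...,0]<88)&(h[...,1]<70)&(h[...,2]>110)&(L[...,2]>-3); print("rib",L[w].mean(0).round(1) if w.any() else 0)
    m=(W[...,2]>.048)&(W[...,2]<.075)&(L[...,0]>-60)&(L[...,0]<135)&(abs(L[...,1])<140)&ok
    print(cv2.minAreaRect(W[m][:,:2].astype(np.float32)))
    x=(110,330) if n=="side" else (190,370)
    ims.append(cv2.resize(p["image"][x[0]:x[0]+150,x[1]:x[1]+150],(400,400),interpolation=cv2.INTER_CUBIC))
    for l in("wagon","jar","tree"):
        for b in eyes.boxes_of(p,l)[:1]: print(l,[int(q) for q in b["bbox"]])
cv2.imwrite("pics/end.png",np.hstack(ims))
E
```

```text
eef_pos: [0.4509, -0.2166, 0.2153]
wrist_force: [0.2, -0.8, -0.5]
t 6.68 rel tip mm [-95.8  -0.2 151.3] F u,v,z [-0.1 -0.8 -0.5] tool x yaw 18.8 tilt 0.04
side 925 [[22.0, -42.2, -1.1], [52.4, 3.0, 2.4], [84.6, 42.7, 5.6]]
rib [86.1 -0.8  9.1]
((0.5985938906669617, -0.16647692024707794), (0.12768018245697021, 0.2549428939819336), 18.658143997192383)
wagon [306, 147, 345, 202]
jar [375, 236, 398, 269]
tree [387, 117, 407, 150]
top 1403 [[18.3, -42.2, -2.4], [49.3, 0.2, 2.5], [82.2, 42.0, 7.2]]
rib [83.9 -0.6  8.8]
((0.5957037210464478, -0.16886985301971436), (0.128035306930542, 0.2508147358894348), 18.74144744873047)
wagon [390, 189, 466, 214]
jar [352, 289, 377, 314]
tree [515, 233, 537, 252]
```

View pics/end.png

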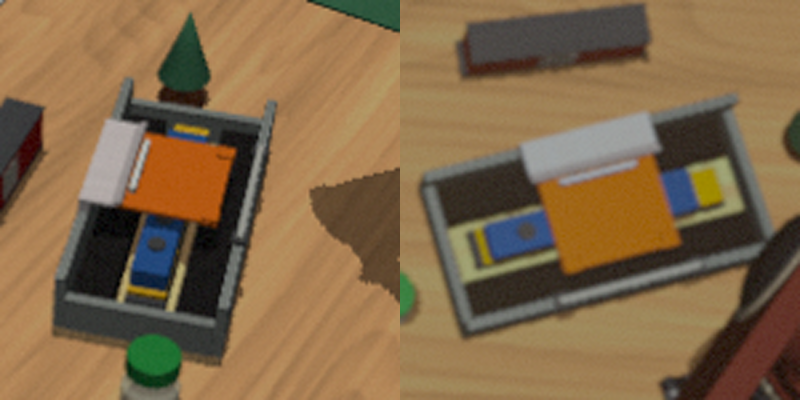

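The flap is shut under the lip: the rib sits about 85 mm from the pin, which is full travel. The case and its neighbours haven't moved.

```bash
python3 -c "from h import *; print(r.finish_job())"
```

```text
the job is handed in; nothing more can be done
None
```

The case is closed: the flap is fully home under the lip and stayed shut after I let go, the case, wagon, jar and tree are where they stood, and the job is handed in at about 7 s.

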